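# Free, shut and back off a metering valve, and stay on the handle

### The arm

A 6-joint arm with a two-finger parallel gripper is mounted at the origin on a cart in front of the work surface, level with it; the furniture and walls round the work are solid. World frame = base frame: x ahead of the robot, y to its left, z up, the work surface at z = 0. Lengths are in m, angles in degrees, forces in N, time in s.
With the tool pointing down it reaches from about 0.35 to 0.975 m from the base axis. Payload 4.9 kg.
Tool frame: the origin (TCP) lies between the finger pads; the fingertips stand r.tip_extent ahead of it and the grasp point (between the pads) lies 6 mm ahead of it (r.tip_extent is the distance from the TCP to the fingertips, in m); z points along the fingers, x is the direction in which the jaws open and shut, and the axes are right-handed (so a half turn about z gives the same grasp; the last joint's range is limited). The gripper opens to 85 mm and grips with 20 to 120 N. Pads are 22 mm wide; open, the fingers measure 114 mm over their backs; the gripper's body (76 mm by 85 mm) begins 54 mm behind the grasp point. The pads swing forward as they close: fully open they stand 13 mm farther back than shut.
Start: joints at [-71.505, 3.019, 92.412, -0, 84.569, -6.818], TCP at [0.267, -0.565, 0.256] pointing down, gripper open.
Joint ranges: [-172.51, 172.51], [-57.92, 126.97], [3.15, 148.05], [-58.71, 238.71], [5.1, 150.11], [-179.66, 179.66]. Speed limits (degrees/s): [147.25, 147.25, 180, 180, 180, 180].

### API

Orientations are given as a 3x3 rotation matrix whose columns are the frame's x, y, z axes.
In Python, from station import state, vision, job, r gives the robot as it stands.
- The arm moves only by the tool apply_moves, never from a script. Its argument "targets" is a list of rows, each a list of 7 numbers: the shift along the tool's x, y, z in cm, then the turn, a rotation vector about the tool's x, y, z in rad, then the finger opening in cm, from 0 to 8.54. A call has 1 to 5 rows; each row is the pose to reach, as a shift and turn from the pose measured when the call began, along the tool's axes at that moment; what a row does not reach only later rows make up. A row lasts 1/12 s, in which the tool goes at most 41.7 mm and 7.16 degrees, less where a joint would pass 70% of its speed; a pose out of reach is approached as far as the arm can. A call with a gripper value outside its range is refused whole. The fingers move at their own pace and stop on an object; the grip force is fixed at half the most. Time passes only in rows, so rows that repeat a pose let the fingers close. It gives the time, the measured TCP pose, the force and the opening at its end, in the units of the state.
- state(): the state, without advancing time (a new reading comes with each control period).
- vision.get_image(name): name is "scene" or "top"; returns (picture, depth): 480x640x3 uint8, red, green, blue; 480x640 float32, m along the optical axis (not along the pixel's ray), 0 where there is no reading.
- vision.camera_params(name): a dict with "fx", "fy", "cx", "cy" (pixels), "distortion" ([k1, k2, p1, p2, k3] as OpenCV has them; the pictures are not rectified), "cam_to_world" (4x4, takes a point from camera to world coordinates). Camera axes: x right, y down, z forward; pixel columns grow to the right and rows downward; lengths in m; the calibration is good to about 2 mm. A picture is of the moment at which its call begins. camera_params takes no time and is no camera call.
- job.finish_job(): hands the job in, once; it reports no verdict.
Trained networks look in the newest picture that a camera, given by its name, has taken for a name from the list of things; names that differ only in an ending like _2 or _b are one class to them, and where a whole thing is asked for, a point or a joint stands for the part that bears it (a point fixed in the world has none). Each returns a list of dicts, best first, with "p" (0 to 1); they miss things now and then, are a little off and sometimes report something else, mostly with a low value. They report only what shows in the picture. A call takes as long as a camera call.
- vision.cut_out(camera, label): "pixels" (480x640 bool, what is visible of it) and "position" ([row, column] in pixels, amid what is visible of it).
- vision.landmark_of(camera, label): "position" ([row, column] in pixels: a listed point, or the origin of a listed thing).
The state is a dict: "t": time; "qpos": joint angles; "joint_vel": joint speeds; "effort": joint torques, N m; "eef_pos": TCP position; "ee_rot": TCP orientation; "wrist_force": force on the tool from outside, world axes, zero at the start; "moment": the same for the moment, N m; "opening": finger opening in m.
Only numpy, scipy, OpenCV 4.12 (cv2) and the standard library are available. Lean on these libraries where they do the work, as an engineer would, in place of code of your own. Each camera call takes 0.05 s, during which the arm holds its last target.

### The job

Re-zero the metering valve on the bench stand: swing the yellow-handled cam lever counterclockwise (seen from above) all the way across to free the wheel, turn the red wheel clockwise by its black handle until it is shut against its stop, then back it off exactly two full turns. Finish while holding the black handle there - keep it gripped, do not let go - with the lever left in its free position, and leave the other things on the bench where they are.

Things in the scene. Friction and masses are not known exactly. Their poses are not given: they have to be found in the camera images.
- valve_stand: Metering valve on an aluminium foot plate fixed to the table. Origin on the table under the wheel's upright axis; z up. The plate (12 mm thick) runs from x -120 to +70 mm and y -65 to +65 mm. The cam lever is on its -x side (roughly toward the robot); two hose stubs point along +y and -y, to 62 mm. The black handle is the highest part.
- wheel_axis (a point): Centre of the red valve wheel, on its upright axis, 98 mm above the table. Rim circle radius 50 mm, rim bar 12 mm thick, three spokes.
- wheel (a joint): Turn of the red wheel, rad: 0 = shut on its hard stop; grows counterclockwise from above (opening), 6.283 a turn, up to 19. Starts 2.6 to 5.9. The black handle stands at angle pi + q about z in the stand's frame. Freed, it turns against about 0.12 N m (2.5 N at the handle) and stays where left; with the lever locked a brake shoe holds it.
- handle_mid (a point): Middle of the black upright handle on the wheel's rim: 50 mm from the axis, 131.5 mm above the table. A cylinder 20 mm across from 106.5 to 152.5 mm above the table (rim top 104 mm). It spins freely on its own pin, so the gripper need not turn as it carries the handle round the circle. Its axes have no meaning.
- cam_lever (a joint): Angle of the cam lever about its upright pivot in rad: 0 = locked (starts 0 to 0.1), 1.571 = free, at its end stop; grows counterclockwise seen from above. It moves against steady friction of about 0.18 N m (3 N at the yellow post) and stays where it is left.
- lever_grip (a point): On the upright yellow post at the lever's outer end, 65 mm from the pivot, 104 mm above the table. Post 16 mm across (19 mm in its top 16 mm), top 118 mm above the table; the lever's bar below it has its top at 76 mm. The direction from pivot to post is at angle 3*pi/4 + lever value about z in the stand's frame.
- lever_pivot (a point): On the upright pivot axis of the cam lever, 64 mm to the stand's -x side of the wheel axis, given at the height of lever_grip (104 mm); the lever's metal there ends 83 mm above the table.
- masking_tape: Bystander: roll of masking tape, 96 mm across, 25 mm high, lying; origin under its centre. Leave alone.
- bench_timer: Bystander: white bench timer 64 x 66 x 16 mm; origin under its centre. Leave alone.
- vial_4: Bystander: black-capped vial standing upright, 27 mm across, 64 mm high; origin under its centre. Leave alone.
- pp_cap: Bystander: open pale-grey plastic cap, 40 mm across, 26 mm high; origin under its centre. Leave alone.
- tally_counter: Bystander: hand tally counter 42 x 69 x 26 mm; origin under its centre. Leave alone.
- spinner: The black upright handle itself (see handle_mid); origin at the centre of its foot, 106.5 mm above the table. Its axes spin with it and have no meaning.

How it is judged:
By the outcome, as a careful person would: the job done as asked, in the order asked, and still so for the second after the job is handed in, while the arm keeps its last pose, push and grip.
It also fails if it takes over 69 s, if anything falls off the work surface, if the arm or the gripper's body presses on something with over 40 N, if the wrist force passes 120 N, or if a joint passes its speed limit or range.

## Working session

There is one attempt and no reset: what is moved stays moved. The work goes in short steps, Python scripts to look and compute and a tool call to move; the robot and the scene stay as the last step left them, time stands still between calls to the robot, and variables do not carry over. Pictures are saved under pics/ and viewed, and the job is handed in when it is done.

Besides the shell and the picture viewer there is one more tool, called after "Emit:" as name([rows], argument=value, ...), one row to a line, values as JSON. apply_moves: Moves the arm, as the interface text tells. Its arguments: {"type":"object","properties":{"targets":{"type":"array","items":{"type":"array","items":{"type":"number"}}}},"required":["targets"]}

```bash
ls; mkdir -p pics
cat > h.py <<'E'
import numpy as np, cv2
from station import state, vision, job, r
def snap(cam,fn):
    im,d=vision.get_image(cam); cv2.imwrite('pics/'+fn,im[:,:,::-1].copy()); return im,d
def ray(cam,row,col):
    p=vision.camera_params(cam); K=np.array([[p['fx'],0,p['cx']],[0,p['fy'],p['cy']],[0,0,1]])
    u=cv2.undistortPoints(np.array([[[col,row]]],float),K,np.array(p['distortion'],float))[0,0]
    T=np.array(p['cam_to_world']); return T[:3,3],T[:3,:3]@np.array([u[0],u[1],1.])
def at_z(cam,row,col,z):
    o,d=ray(cam,row,col); return o+d*(z-o[2])/d[2]
def proj(cam,P):
    p=vision.camera_params(cam); K=np.array([[p['fx'],0,p['cx']],[0,p['fy'],p['cy']],[0,0,1]])
    T=np.linalg.inv(np.array(p['cam_to_world'])); 
    return cv2.projectPoints(np.atleast_2d(np.array(P,float)),cv2.Rodrigues(T[:3,:3])[0],T[:3,3],K,np.array(p['distortion'],float))[0][:,0,::-1]
def tool(P):  # world point -> shift in tool axes cm of TCP
    s=state(); R=np.array(s['ee_rot']); return R.T@(np.array(P)-np.array(s['eef_pos']))*100
E
python3 - <<'E'
from h import *
np.set_printoptions(precision=4,suppress=True)
s=state(); print(s['t'],s['eef_pos'],s['ee_rot'],s['opening'],s['wrist_force'],r.tip_extent)
H={'wheel_axis':.098,'handle_mid':.1315,'lever_grip':.104,'lever_pivot':.104,'valve_stand':0,'spinner':.1065}
for c in ('scene','top'):
    snap(c,c+'0.png')
    for n,z in H.items():
        for x in vision.landmark_of(c,n)[:2]:
            print(c,n,round(x['p'],2),np.round(x['position']),at_z(c,*x['position'],z))
print(state()['t'])
E
```

```text
pics
0.0 [ 0.267  -0.5644  0.255 ] [[ 0.4276 -0.904  -0.0007]
 [-0.904  -0.4276  0.002 ]
 [-0.0021 -0.0002 -1.    ]] 0.08574268411767469 [-0.0533 -0.1236  0.1856] 0.025
scene wheel_axis 0.77 [197. 320.] [ 0.5505 -0.1383  0.098 ]
scene handle_mid 0.7 [178. 313.] [ 0.5934 -0.1601  0.1315]
scene lever_grip 0.69 [217. 332.] [ 0.4605 -0.0726  0.104 ]
scene lever_pivot 0.59 [202. 336.] [ 0.496  -0.1353  0.104 ]
scene valve_stand 0.71 [217. 333.] [ 0.5532 -0.2029  0.    ]
scene spinner 0.55 [184. 311.] [ 0.6044 -0.1663  0.1065]
top wheel_axis 0.59 [246. 375.] [ 0.5355 -0.1588  0.098 ]
top handle_mid 0.51 [224. 381.] [ 0.5993 -0.1548  0.1315]
top handle_mid 0.34 [242. 372.] [ 0.5327 -0.1481  0.1315]
top lever_grip 0.75 [217. 192.] [0.4071 0.4133 0.104 ]
top lever_grip 0.63 [258. 340.] [ 0.4566 -0.0722  0.104 ]
top lever_pivot 0.68 [252. 358.] [ 0.4953 -0.1177  0.104 ]
top valve_stand 0.71 [252. 366.] [ 0.5391 -0.135   0.    ]
top valve_stand 0.7 [254. 361.] [ 0.5228 -0.1224  0.    ]
top spinner 0.52 [226. 383.] [ 0.6034 -0.1621  0.1065]
0.7
```

View pics/scene0.png

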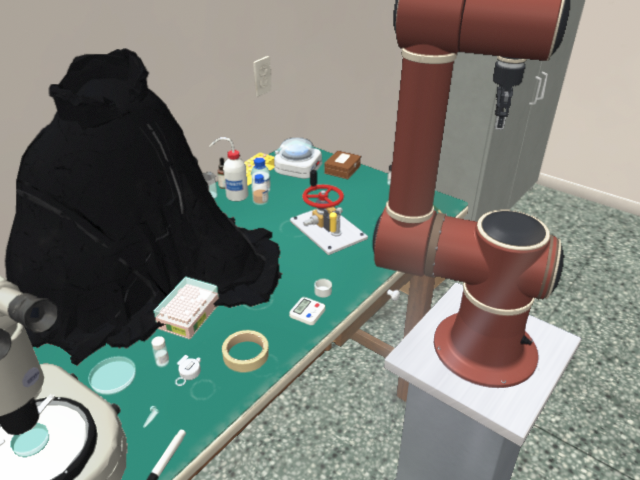

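View pics/top0.png

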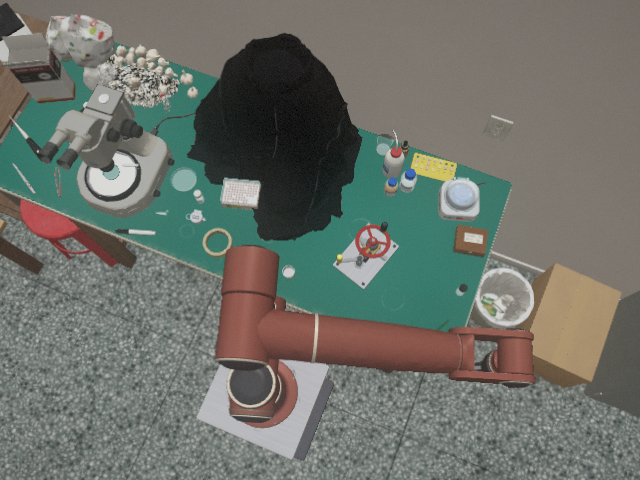

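Run:
```python
from h import *
for c,(r0,r1,c0,c1) in (('scene',(140,260,250,400)),('top',(190,300,300,440))):
    im=cv2.imread(f'pics/{c}0.png')[r0:r1,c0:c1]; im=cv2.resize(im,None,fx=5,fy=5,interpolation=cv2.INTER_CUBIC); cv2.imwrite(f'pics/{c}0z.png',im); print(im.shape)
```

```text
(600, 750, 3)
(550, 700, 3)
```

View pics/scene0z.png

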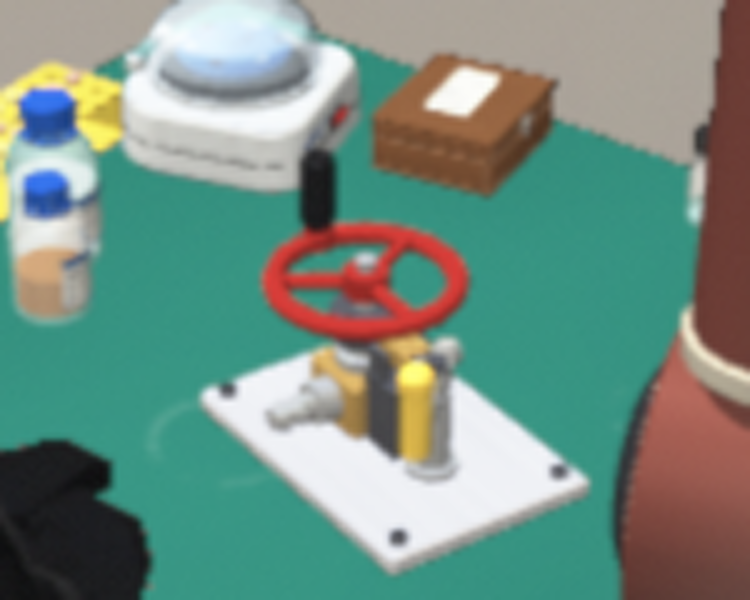

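View pics/top0z.png

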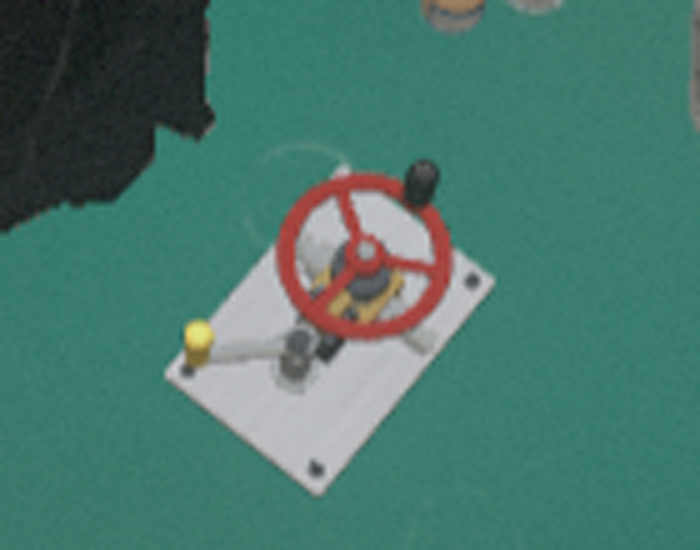

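The stand is at about (0.54, -0.15), with the handle on the far side and the lever post to the robot's left. I'll fit its pose from image features in both views.

```bash
cat > fit.py <<'E'
from h import *
from scipy.optimize import least_squares
np.set_printoptions(precision=4,suppress=True)
def loc(p,v):
    c,s=np.cos(p[2]),np.sin(p[2]); v=np.array(v,float); return np.array([p[0]+c*v[0]-s*v[1],p[1]+s*v[0]+c*v[1],v[2]])
def pts(p):
    L=3*np.pi/4+p[3]; W=np.pi+p[4]
    return dict(A=loc(p,(-.12,.065,.012)),B=loc(p,(-.12,-.065,.012)),C=loc(p,(.07,-.065,.012)),D=loc(p,(.07,.065,.012)),
      W=loc(p,(0,0,.098)),H=loc(p,(.05*np.cos(W),.05*np.sin(W),.1315)),HT=loc(p,(.05*np.cos(W),.05*np.sin(W),.1525)),
      G=loc(p,(-.064+.065*np.cos(L),.065*np.sin(L),.104)),GT=loc(p,(-.064+.065*np.cos(L),.065*np.sin(L),.118)))
E
python3 - <<'E'
from fit import *
o={'top':(190,300),'scene':(140,250)}
obs={'top':dict(A=(168,375),B=(318,494),C=(493,280),W=(366,257),HT=(424,168),GT=(199,330)),
 'scene':dict(D=(205,398),A=(392,570),B=(588,487),W=(365,280),HT=(318,155),H=(318,188),GT=(416,368))}
from itertools import product
off={c:0 for c in o}
def res(p,full=False):
    P=pts(p); out=[];nm=[]
    for c in obs:
        k=list(obs[c]); q=proj(c,[P[i] for i in k])
        e=q-np.array([[obs[c][i][1]/5+o[c][0],obs[c][i][0]/5+o[c][1]] for i in k]); out.append(e); nm+=[(c,i) for i in k]
    e=np.vstack(out)
    if full:
        for n,v in zip(nm,e): print(n,v)
    return e.ravel()
best=min((least_squares(res,[.54,-.15,y,.05,w],loss='soft_l1') for y in(-.8,0,.8,2,3,-2) for w in(3,4,5,6)),key=lambda s:s.cost)
print(best.x,best.cost); res(best.x,True)
for k,v in pts(best.x).items(): print(k,v)
# depth check
E
```

```text
Traceback (most recent call last):
  File "h.py", line 12, in proj
    p=vision.camera_params(cam); K=np.array([[p['fx'],0,p['cx']],[0,p['fy'],p['cy']],[0,0,1]])
ValueError: time passes only in moves, steps and waits
```

```bash
sed -i 's/vision.camera_params(cam)/cp(cam)/' h.py
cat >> h.py <<'E'
import functools
@functools.lru_cache(None)
def cp(c): return vision.camera_params(c)
E
cat > f1.py <<'E'
from fit import *
o={'top':(190,300),'scene':(140,250)}
obs={'top':dict(A=(168,375),B=(318,494),C=(493,280),W=(366,257),HT=(424,168),GT=(199,330)),
 'scene':dict(D=(205,398),A=(392,570),B=(588,487),W=(365,280),HT=(318,155),H=(318,188),GT=(416,368))}
def res(p,full=False):
    P=pts(p); out=[];nm=[]
    for c in obs:
        k=list(obs[c]); q=proj(c,[P[i] for i in k])
        e=q-np.array([[obs[c][i][1]/5+o[c][0],obs[c][i][0]/5+o[c][1]] for i in k]); out.append(e); nm+=[(c,i) for i in k]
    e=np.vstack(out)
    if full:
        for n,v in zip(nm,e): print(n,v)
    return e.ravel()
best=min((least_squares(res,[.54,-.15,y,.05,w],loss='soft_l1') for y in(-.8,0,.8,2,3,-2) for w in(3,4,5,6)),key=lambda s:s.cost)
print(best.x,best.cost); res(best.x,True)
for k,v in pts(best.x).items(): print(k,v)
print(state()['t'])
E
python3 f1.py
```

```text
[ 0.5472 -0.1474 -0.3068 -0.0037  3.1072] 5.898875807355536
('top', 'A') [-0.4763 -1.4829]
('top', 'B') [ 0.4115 -0.229 ]
('top', 'C') [-0.0916  0.563 ]
('top', 'W') [-0.1516 -0.6952]
('top', 'HT') [ 0.5131 -0.5316]
('top', 'GT') [ 0.1785 -0.5015]
('scene', 'D') [-1.5606 -1.0664]
('scene', 'A') [-2.0923  0.2974]
('scene', 'B') [-1.7701  0.6755]
('scene', 'W') [0.0087 0.3357]
('scene', 'HT') [-0.466  -0.0722]
('scene', 'H') [-0.2769 -0.0594]
('scene', 'GT') [ 0.0224 -0.1043]
A [ 0.4524 -0.0492  0.012 ]
B [ 0.4132 -0.1731  0.012 ]
C [ 0.5943 -0.2305  0.012 ]
D [ 0.6336 -0.1065  0.012 ]
W [ 0.5472 -0.1474  0.098 ]
H [ 0.5943 -0.1641  0.1315]
HT [ 0.5943 -0.1641  0.1525]
G [ 0.4565 -0.0702  0.104 ]
GT [ 0.4565 -0.0702  0.118 ]
0.7
```

Run:
```python
from fit import *
im,d=vision.get_image('top'); p=cp('top')
K=np.array([[p['fx'],0,p['cx']],[0,p['fy'],p['cy']],[0,0,1]]); T=np.array(p['cam_to_world'])
v,u=np.mgrid[0:480,0:640]
n=cv2.undistortPoints(np.stack([u.ravel(),v.ravel()],1)[:,None].astype(float),K,np.array(p['distortion'],float))[:,0]
P=(np.c_[n,np.ones(len(n))]*d.reshape(-1,1))@T[:3,:3].T+T[:3,3]
P=P[(d.ravel()>0)]
# max height grid
for x in np.arange(.3,.9,.05):
    print(round(x,2),[round(float(np.max(P[(abs(P[:,0]-x)<.025)&(abs(P[:,1]-y)<.025),2],initial=-1)),2) for y in np.arange(-.4,.3,.05)])
Q=at_z('top',257,340,.118);print(Q)
s=state();R=np.array(s['ee_rot']);print(s['t'],s['qpos'])
print(tool([.4565,-.070,.18]))
```

```text
0.3 [0.56, -0.69, -0.74, -0.74, 0.01, 0.01, 0.01, 0.01, 0.01, 0.01, 0.01, -1.0, -1.0, 0.0]
0.35 [0.01, 0.01, 0.01, 0.01, 0.01, 0.02, 0.01, 0.02, 0.02, 0.03, 0.04, -1.0, -1.0, -1.0]
0.4 [0.02, 0.02, 0.01, 0.01, 0.01, 0.02, 0.01, 0.01, 0.02, 0.03, 0.03, 0.01, 0.01, 0.01]
0.45 [0.01, 0.01, 0.01, 0.01, 0.02, 0.03, 0.12, 0.13, 0.01, 0.02, 0.02, 0.04, 0.04, 0.02]
0.5 [0.01, 0.01, 0.01, 0.01, 0.11, 0.12, 0.11, 0.02, 0.02, 0.03, 0.04, 0.05, 0.05, 0.03]
0.55 [0.01, 0.01, 0.01, 0.01, 0.12, 0.12, 0.11, 0.01, 0.04, 0.04, 0.08, 0.11, 0.11, 0.07]
0.6 [0.01, 0.01, 0.01, 0.01, 0.11, 0.16, 0.11, 0.01, 0.04, 0.04, 0.12, 0.17, 0.18, 0.14]
0.65 [0.05, 0.01, 0.01, 0.01, 0.02, 0.01, 0.01, 0.01, 0.05, 0.06, 0.18, 0.25, 0.28, 0.28]
0.7 [0.05, 0.01, 0.01, 0.02, 0.01, 0.01, 0.01, 0.01, 0.03, 0.07, 0.24, 0.36, 0.4, 0.41]
0.75 [0.09, 0.1, 0.06, 0.01, 0.01, 0.1, 0.09, 0.01, 0.03, 0.17, 0.35, 0.43, 0.49, 0.47]
0.8 [0.1, 0.11, 0.1, 0.02, 0.12, 0.11, 0.13, 0.02, 0.04, 0.24, 0.39, 0.51, 0.5, 0.48]
0.85 [0.1, 0.11, 0.09, 0.05, 0.11, 0.15, 0.2, 0.01, 0.03, 0.24, 0.39, 0.51, 0.52, 0.51]
0.9 [0.05, 0.07, 0.06, 0.05, 0.05, 0.1, 0.19, 0.07, 0.03, 0.09, 0.35, 0.42, 0.5, 0.51]
[ 0.4548 -0.0732  0.118 ]
0.75 [-71.5053   3.0176  92.4094  -0.      84.5681  -6.8188]
[-36.6546 -38.2745   7.6319]
```

```bash
cat >> fit.py <<'E'
from scipy.spatial.transform import Rotation as Ro
def Rd(az): 
    x=np.array([np.cos(az),np.sin(az),0]); z=np.array([0,0,-1.]); return np.c_[x,np.cross(z,x),z]
def mv(pos,azdeg):
    s=state(); R=np.array(s['ee_rot']); t=R.T@(np.array(pos)-np.array(s['eef_pos']))*100
    w=Ro.from_matrix(R.T@Rd(np.radians(azdeg))).as_rotvec(); return np.round(np.r_[t,w],3)
def st():
    s=state(); R=np.array(s['ee_rot']); print(round(s['t'],2),'pos',np.array(s['eef_pos']),'az',round(float(np.degrees(np.arctan2(R[1,0],R[0,0]))),2),'tilt',R[:2,2],'F',np.array(s['wrist_force']),'op',round(s['opening'],4))
E
python3 - <<'E'
from fit import *
st();print(mv([.4565,-.070,.19],-152.6).tolist())
E
```

```text
0.75 pos [ 0.2672 -0.565   0.2564] az -64.69 tilt [ 0.     -0.0001] F [1.0802 0.1557 1.3964] op 0.0854
[-36.655, -38.275, 6.632, -0.0, -0.0, 1.534]
```

Emit:
apply_moves([
  [-36.65, -38.27, 6.6, 0, 0, 1.534, 5],
  [-36.65, -38.27, 6.6, 0, 0, 1.534, 5],
  [-36.65, -38.27, 6.6, 0, 0, 1.534, 5],
  [-36.65, -38.27, 6.6, 0, 0, 1.534, 5],
  [-36.65, -38.27, 6.6, 0, 0, 1.534, 5],
])

```text
t: 1.17
eef_pos: [0.3408, -0.3716, 0.2305]
ee_rot: [[-0.184, -0.983, 0.0], [-0.983, 0.184, -0.0], [-0.0, -0.0, -1.0]]
wrist_force: [0.4, -0.5, -0.3]
opening: 0.0497
```

```bash
python3 -c "
from fit import *
st();print(mv([.4565,-.070,.19],-152.6).tolist())"
```

```text
1.17 pos [ 0.3408 -0.3716  0.2305] az -100.59 tilt [ 0.0003 -0.    ] F [ 0.3881 -0.4697 -0.2973] op 0.0497
[-31.776, -5.83, 4.057, -0.0, 0.0, 0.908]
```

Emit:
apply_moves([
  [-31.8, -5.8, 4, 0, 0, 0.908, 5],
  [-31.8, -5.8, 4, 0, 0, 0.908, 5],
  [-31.8, -5.8, 4, 0, 0, 0.908, 5],
  [-31.8, -5.8, 4, 0, 0, 0.908, 5],
  [-31.8, -5.8, 4, 0, 0, 0.908, 5],
])

```text
t: 1.58
eef_pos: [0.4074, -0.1988, 0.208]
ee_rot: [[-0.677, -0.736, 0.001], [-0.736, 0.677, -0.0], [-0.0, -0.001, -1.0]]
wrist_force: [1.4, 0.4, -0.2]
opening: 0.0501
```

```bash
python3 -c "
from fit import *
st();print(mv([.4565,-.070,.19],-152.6).tolist())"
```

```text
1.58 pos [ 0.4074 -0.1988  0.208 ] az -132.58 tilt [ 0.001  -0.0005] F [ 1.3813  0.3982 -0.1755] op 0.0501
[-12.807, 5.101, 1.799, -0.001, 0.001, 0.349]
```

Emit:
apply_moves([
  [-12.8, 5.1, 1.8, 0, 0, 0.349, 5],
  [-12.8, 5.1, 1.8, 0, 0, 0.349, 5],
  [-12.8, 5.1, 1.8, 0, 0, 0.349, 5],
  [-12.8, 5.1, 1.8, 0, 0, 0.349, 5],
  [-12.8, 5.1, 1.8, 0, 0, 0.349, 5],
])

```text
t: 2.0
eef_pos: [0.4571, -0.0653, 0.1892]
ee_rot: [[-0.885, -0.465, 0.001], [-0.465, 0.885, 0.002], [-0.002, 0.002, -1.0]]
wrist_force: [-0.2, -0.1, -0.3]
opening: 0.0498
```

```bash
python3 -c "
from fit import *
st();print(mv([.4565,-.070,.108],-152.6).tolist())
for c,(r0,r1,c0,c1) in (('scene',(140,260,250,400)),('top',(190,300,300,440))):
    im,d=vision.get_image(c); im=cv2.resize(im[r0:r1,c0:c1,::-1],None,fx=5,fy=5,interpolation=cv2.INTER_CUBIC); cv2.imwrite(f'pics/{c}1z.png',im)
"
```

```text
2.0 pos [ 0.4571 -0.0653  0.1892] az -152.29 tilt [0.0007 0.0021] F [-0.1542 -0.0935 -0.325 ] op 0.0498
[0.281, -0.401, 8.12, 0.002, 0.002, 0.005]
```

View pics/scene1z.png

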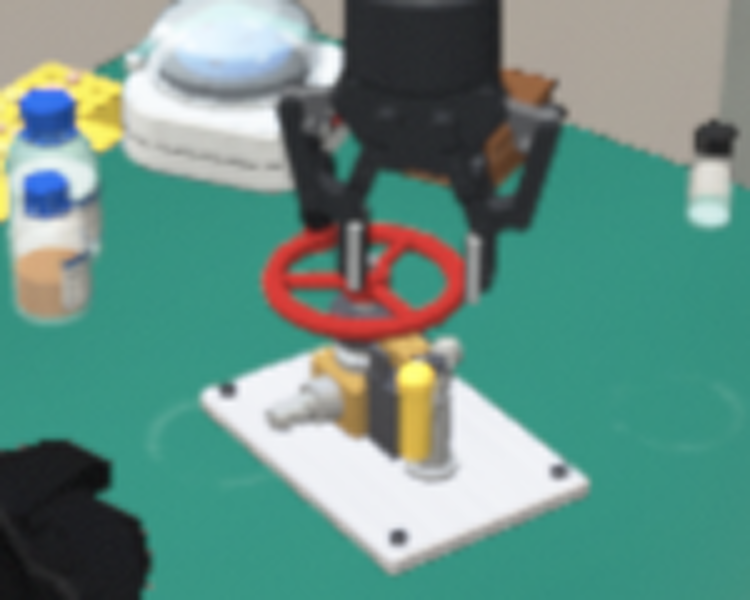

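View pics/top1z.png

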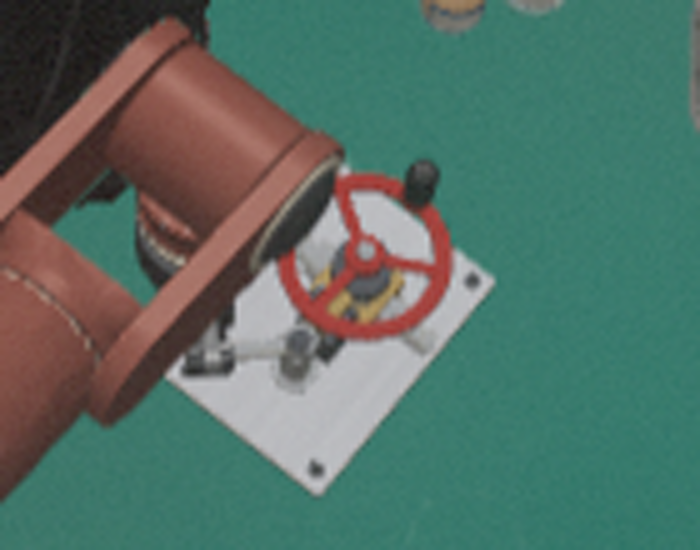

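The jaws are centred over the yellow post: fingertips at zoom columns 355 and 475, post at 416. I'll go down and grip it.

Emit:
apply_moves([
  [0.28, -0.4, 3, 0, 0, 0, 5],
  [0.28, -0.4, 6, 0, 0, 0, 5],
  [0.28, -0.4, 8.1, 0, 0, 0, 5],
  [0.28, -0.4, 8.1, 0, 0, 0, 5],
  [0.28, -0.4, 8.1, 0, 0, 0, 1],
])

```text
t: 2.52
eef_pos: [0.4551, -0.0747, 0.1082]
ee_rot: [[-0.887, -0.462, -0.002], [-0.462, 0.887, -0.0], [0.002, 0.001, -1.0]]
wrist_force: [0.4, -0.2, 0.2]
opening: 0.0393
```

```bash
python3 -c "
from fit import *
st();print(mv([.4565,-.070,.108],-152.6).tolist())"
```

```text
2.52 pos [ 0.4551 -0.0747  0.1082] az -152.47 tilt [-0.0017 -0.0003] F [ 0.4019 -0.1664  0.2406] op 0.0393
[-0.343, 0.353, 0.023, 0.001, -0.002, 0.002]
```

Emit:
apply_moves([
  [-0.2, 0.3, 0, 0, 0, 0, 0],
  [-0.2, 0.3, 0, 0, 0, 0, 0],
  [-0.2, 0.3, 0, 0, 0, 0, 0],
  [-0.2, 0.3, 0, 0, 0, 0, 0],
  [-0.2, 0.3, 0, 0, 0, 0, 0],
])

```text
t: 2.93
eef_pos: [0.457, -0.0716, 0.1105]
ee_rot: [[-0.887, -0.462, 0.002], [-0.462, 0.887, -0.002], [-0.001, -0.002, -1.0]]
wrist_force: [0.2, 0.7, 5.5]
opening: 0.0164
```

```bash
cat > lev.py <<'E'
from fit import *
import sys
st()
B=[.5472,-.1474,-.3068]
def lev(th,rad=.065):
    L=3*np.pi/4+th; p=loc(B,(-.064+rad*np.cos(L),rad*np.sin(L),.108)); return p,-152.6+np.degrees(th)
s=state();P=np.array(s['eef_pos']);pv=loc(B,(-.064,0,.108)); d=P-pv
print('lever angle est',np.arctan2(d[1],d[0])%(2*np.pi)-3*np.pi/4-B[2],'rad',np.hypot(d[0],d[1]))
for a in map(float,sys.argv[1:]):
    p,z=lev(a); print(a,mv(p,z).tolist())
E
python3 lev.py .1 .2 .3 .4 .5
```

```text
2.93 pos [ 0.457  -0.0716  0.1105] az -152.46 tilt [ 0.0022 -0.0016] F [0.2015 0.6593 5.5371] op 0.0164
lever angle est -0.001841550883733889 rad 0.06357433529023353
0.1 [0.661, 0.112, 0.248, -0.002, 0.001, -0.098]
0.2 [1.303, 0.016, 0.247, -0.003, 0.001, -0.198]
0.3 [1.933, -0.143, 0.247, -0.003, 0.001, -0.298]
0.4 [2.544, -0.365, 0.246, -0.003, 0.001, -0.398]
0.5 [3.13, -0.646, 0.246, -0.003, 0.001, -0.498]
```

Gripped: the opening is 16 mm, which matches the post. Next I'll swing the lever counterclockwise.

Emit:
apply_moves([
  [0.66, 0.1, 0, 0, 0, -0.1, 0],
  [1.3, 0, 0, 0, 0, -0.2, 0],
  [1.93, -0.15, 0, 0, 0, -0.3, 0],
  [2.54, -0.37, 0, 0, 0, -0.4, 0],
  [3.13, -0.65, 0, 0, 0, -0.5, 0],
])

```text
t: 3.35
eef_pos: [0.4347, -0.0936, 0.1108]
ee_rot: [[-0.553, -0.833, 0.012], [-0.833, 0.552, -0.006], [-0.001, -0.013, -1.0]]
wrist_force: [15.2, -6.1, -14.0]
opening: 0.0163
```

```bash
python3 lev.py .5 .6 .7 .8 .9 1.0
```

```text
3.35 pos [ 0.4347 -0.0936  0.1108] az -123.54 tilt [ 0.0116 -0.0063] F [ 15.1987  -6.0808 -14.0482] op 0.0163
lever angle est 0.5016555468946629 rad 0.06196433548696967
0.5 [-0.012, 0.307, 0.275, -0.013, 0.001, 0.007]
0.6 [0.637, 0.279, 0.275, -0.013, 0.001, -0.093]
0.7 [1.28, 0.186, 0.275, -0.013, -0.0, -0.193]
0.8 [1.911, 0.03, 0.276, -0.013, -0.001, -0.293]
0.9 [2.523, -0.189, 0.279, -0.013, -0.001, -0.393]
1.0 [3.11, -0.467, 0.282, -0.013, -0.002, -0.493]
```

```bash
sed -i 's/rad=.065/rad=.062/' lev.py; python3 lev.py .6 .7 .8 .9 1.0
```

```text
3.35 pos [ 0.4347 -0.0936  0.1108] az -123.54 tilt [ 0.0116 -0.0063] F [ 15.1987  -6.0808 -14.0482] op 0.0163
lever angle est 0.5016555468946629 rad 0.06196433548696967
0.6 [0.609, -0.02, 0.279, -0.013, 0.001, -0.093]
0.7 [1.223, -0.108, 0.279, -0.013, -0.0, -0.193]
0.8 [1.824, -0.257, 0.28, -0.013, -0.001, -0.293]
0.9 [2.408, -0.466, 0.282, -0.013, -0.001, -0.393]
1.0 [2.968, -0.732, 0.285, -0.013, -0.002, -0.493]
```

Emit:
apply_moves([
  [0.61, 0, 0.05, -0.013, 0, -0.09, 0],
  [1.22, -0.1, 0.05, -0.013, 0, -0.19, 0],
  [1.82, -0.25, 0.05, -0.013, 0, -0.29, 0],
  [2.41, -0.46, 0.05, -0.013, 0, -0.39, 0],
  [2.97, -0.73, 0.05, -0.013, 0, -0.49, 0],
])

```text
t: 3.77
eef_pos: [0.426, -0.1227, 0.1107]
ee_rot: [[-0.091, -0.996, 0.005], [-0.996, 0.091, -0.003], [0.002, -0.005, -1.0]]
wrist_force: [9.3, -0.1, -6.9]
opening: 0.0168
```

```bash
python3 lev.py 1.1 1.2 1.3 1.4 1.5 1.57
```

```text
3.77 pos [ 0.426  -0.1227  0.1107] az -95.23 tilt [ 0.0052 -0.0026] F [ 9.2623 -0.1433 -6.9174] op 0.0168
lever angle est 1.0038257075129073 rad 0.06045963709438476
1.1 [0.595, 0.125, 0.274, -0.005, -0.002, -0.099]
1.2 [1.208, 0.033, 0.275, -0.005, -0.003, -0.199]
1.3 [1.809, -0.12, 0.277, -0.005, -0.003, -0.299]
1.4 [2.391, -0.332, 0.28, -0.005, -0.003, -0.399]
1.5 [2.949, -0.601, 0.282, -0.005, -0.003, -0.499]
1.57 [3.323, -0.821, 0.284, -0.005, -0.004, -0.569]
```

```bash
sed -i 's/rad=.062/rad=.0605/' lev.py; python3 lev.py 1.1 1.2 1.3 1.4 1.5 1.57
```

```text
3.77 pos [ 0.426  -0.1227  0.1107] az -95.23 tilt [ 0.0052 -0.0026] F [ 9.2623 -0.1433 -6.9174] op 0.0168
lever angle est 1.0038257075129073 rad 0.06045963709438476
1.1 [0.58, -0.024, 0.274, -0.005, -0.002, -0.099]
1.2 [1.178, -0.114, 0.276, -0.005, -0.003, -0.199]
1.3 [1.764, -0.263, 0.278, -0.005, -0.003, -0.299]
1.4 [2.333, -0.47, 0.28, -0.005, -0.003, -0.399]
1.5 [2.878, -0.732, 0.283, -0.005, -0.003, -0.499]
1.57 [3.242, -0.948, 0.285, -0.005, -0.004, -0.569]
```

Emit:
apply_moves([
  [0.58, 0, 0, -0.005, 0, -0.1, 0],
  [1.18, -0.1, 0, -0.005, 0, -0.2, 0],
  [1.76, -0.26, 0, -0.005, 0, -0.3, 0],
  [2.33, -0.47, 0, -0.005, 0, -0.4, 0],
  [2.88, -0.73, 0, -0.005, 0, -0.5, 0],
])

```text
t: 4.18
eef_pos: [0.4315, -0.1524, 0.1107]
ee_rot: [[0.401, -0.916, 0.004], [-0.916, -0.401, -0.003], [0.005, -0.002, -1.0]]
wrist_force: [7.5, -0.1, -5.8]
opening: 0.0162
```

```bash
python3 lev.py 1.5 1.57 1.6 1.65 1.7
```

```text
4.18 pos [ 0.4315 -0.1524  0.1107] az -66.38 tilt [ 0.0039 -0.0035] F [ 7.5423 -0.1003 -5.7694] op 0.0162
lever angle est 1.5104549985979188 rad 0.05979533943039794
1.5 [-0.064, 0.071, 0.272, -0.002, -0.005, 0.005]
1.57 [0.359, 0.058, 0.274, -0.002, -0.005, -0.065]
1.6 [0.54, 0.044, 0.275, -0.002, -0.005, -0.095]
1.65 [0.84, 0.007, 0.277, -0.002, -0.005, -0.145]
1.7 [1.138, -0.044, 0.278, -0.002, -0.005, -0.195]
```

Emit:
apply_moves([
  [0.3, 0, 0, 0, 0, -0.04, 0],
  [0.6, -0.05, 0, 0, 0, -0.08, 0],
  [0.8, -0.08, 0, 0, 0, -0.08, 0],
  [0.9, -0.08, 0, 0, 0, -0.08, 0],
  [0.9, -0.08, 0, 0, 0, -0.08, 0],
])

```text
t: 4.6
eef_pos: [0.4334, -0.156, 0.1104]
ee_rot: [[0.471, -0.882, -0.005], [-0.882, -0.471, 0.009], [-0.01, -0.0, -1.0]]
wrist_force: [-10.6, 17.4, 13.2]
opening: 0.0166
```

```bash
python3 lev.py 1.57 1.7
```

```text
4.6 pos [ 0.4334 -0.156   0.1104] az -61.9 tilt [-0.0046  0.0088] F [-10.6393  17.4262  13.2234] op 0.0166
lever angle est 1.578601130758933 rad 0.05970320456827891
1.57 [-0.05, 0.079, 0.236, -0.0, 0.01, 0.013]
1.7 [0.735, 0.038, 0.228, -0.001, 0.01, -0.117]
```

The lever is on its end stop: estimated angle 1.58 rad, with a reaction of about 20 N. I'll relax, open and lift.

Emit:
apply_moves([
  [0, 0, 0, 0, 0, 0, 0],
  [0, 0, 0, 0, 0, 0, 4.5],
  [0, 0, 0, 0, 0, 0, 4.5],
  [0, 0, 0, 0, 0, 0, 4.5],
  [0, 0, -3, 0, 0, 0, 4.5],
])

```text
t: 5.02
eef_pos: [0.4298, -0.1544, 0.1347]
ee_rot: [[0.471, -0.882, -0.015], [-0.882, -0.471, 0.015], [-0.02, 0.007, -1.0]]
wrist_force: [-0.8, 0.8, -0.6]
opening: 0.0448
```

```bash
python3 lev.py; python3 -c "
from fit import *
print(mv([.48,-.30,.22],-61.9).tolist())"
```

```text
5.02 pos [ 0.4298 -0.1544  0.1347] az -61.91 tilt [-0.0152  0.0145] F [-0.8221  0.7671 -0.5999] op 0.0448
lever angle est 1.5284560754841388 rad 0.062227607432936864
[15.039, 2.487, -8.818, 0.007, 0.02, -0.0]
```

Emit:
apply_moves([
  [0, 0, -3.5, 0.007, 0.02, 0, 4.5],
  [4, 0.5, -7.5, 0.007, 0.02, 0, 4.5],
  [8, 1.3, -8.8, 0.007, 0.02, 0, 4.5],
  [12, 2, -8.8, 0.007, 0.02, 0, 4.5],
  [15, 2.5, -8.8, 0.007, 0.02, 0, 4.5],
])

```text
t: 5.43
eef_pos: [0.4806, -0.3006, 0.2228]
ee_rot: [[0.472, -0.882, 0.005], [-0.882, -0.472, -0.003], [0.005, -0.002, -1.0]]
wrist_force: [0.5, 0.5, 0.8]
opening: 0.0449
```

```bash
python3 -c "
from fit import *
st()
for c,(r0,r1,c0,c1) in (('scene',(140,260,250,400)),('top',(190,300,300,440))):
    im,d=vision.get_image(c); im=cv2.resize(im[r0:r1,c0:c1,::-1],None,fx=5,fy=5,interpolation=cv2.INTER_CUBIC); cv2.imwrite(f'pics/{c}2z.png',im)
    for n,z in (('handle_mid',.1315),('lever_grip',.104)):
        for x in vision.landmark_of(c,n)[:2]: print(c,n,x['p'],at_z(c,*x['position'],z))
"
```

```text
5.43 pos [ 0.4806 -0.3006  0.2228] az -61.87 tilt [ 0.0045 -0.0032] F [0.4978 0.5054 0.7629] op 0.0449
scene handle_mid 0.47 [ 0.5955 -0.1619  0.1315]
scene lever_grip 0.64 [ 0.4299 -0.1629  0.104 ]
top handle_mid 0.56 [ 0.6004 -0.1628  0.1315]
top handle_mid 0.3 [ 0.4855 -0.4422  0.1315]
```

View pics/scene2z.png

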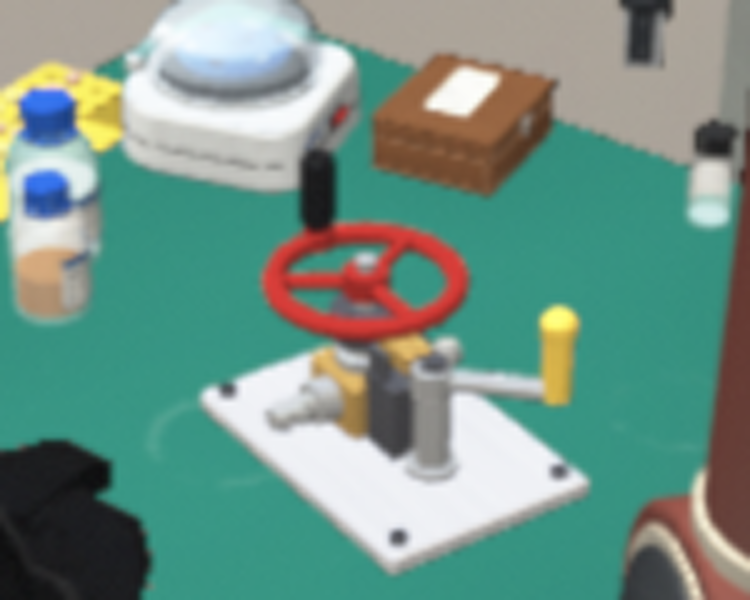

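View pics/top2z.png

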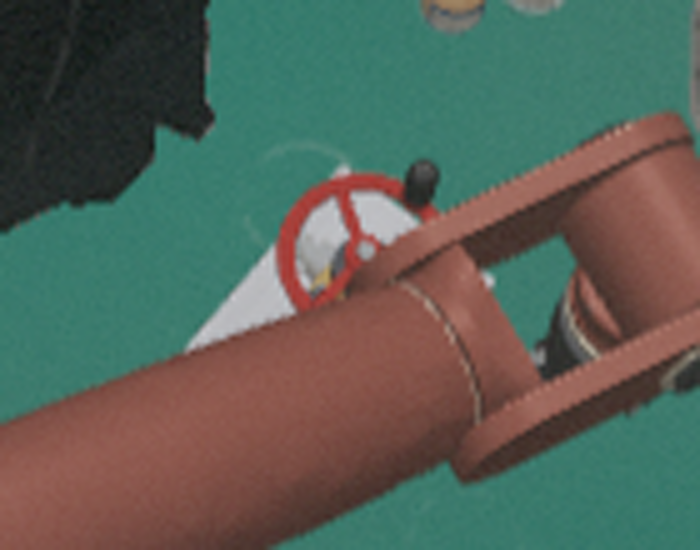

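The lever now points out to the free side: its yellow post is at scene zoom (558, 325). The handle hasn't moved. I'll go above it.

```bash
python3 -c "
from fit import *
L=np.pi*3/4
for v in (1.4,1.5,1.57): print(v,(proj('scene',pts([.549,-.1474,-.3068,v,3.1])['GT'])-[140,250])*5)
print(mv([.595,-.163,.205],-62).tolist())"
```

```text
1.4 [[323.4739 553.7881]]
1.5 [[317.0383 556.909 ]]
1.57 [[312.4515 558.347 ]]
[-6.381, -16.581, 1.441, -0.0, 0.001, 0.002]
```

Emit:
apply_moves([
  [-1.6, -4, 0.5, 0, 0, 0, 4.5],
  [-3.2, -8, 1, 0, 0, 0, 4.5],
  [-4.8, -12, 1.5, 0, 0, 0, 4.5],
  [-6.38, -16.58, 1.5, 0, 0, 0, 4.5],
  [-6.38, -16.58, 1.5, 0, 0, 0, 4.5],
])

```text
t: 6.15
eef_pos: [0.5967, -0.1575, 0.2043]
ee_rot: [[0.476, -0.879, 0.001], [-0.879, -0.476, 0.003], [-0.002, -0.002, -1.0]]
wrist_force: [-0.3, 0.6, 0.6]
opening: 0.045
```

```bash
python3 -c "
from fit import *
st();print(mv([.595,-.163,.138],-62).tolist())
for c,(r0,r1,c0,c1) in (('scene',(140,260,250,400)),):
    im,d=vision.get_image(c); im=cv2.resize(im[r0:r1,c0:c1,::-1],None,fx=5,fy=5,interpolation=cv2.INTER_CUBIC); cv2.imwrite(f'pics/{c}3z.png',im)
"
```

```text
6.15 pos [ 0.5967 -0.1575  0.2043] az -61.56 tilt [0.0006 0.0029] F [-0.2772  0.5946  0.6326] op 0.045
[0.416, 0.419, 6.629, -0.002, 0.002, 0.008]
```

View pics/scene3z.png

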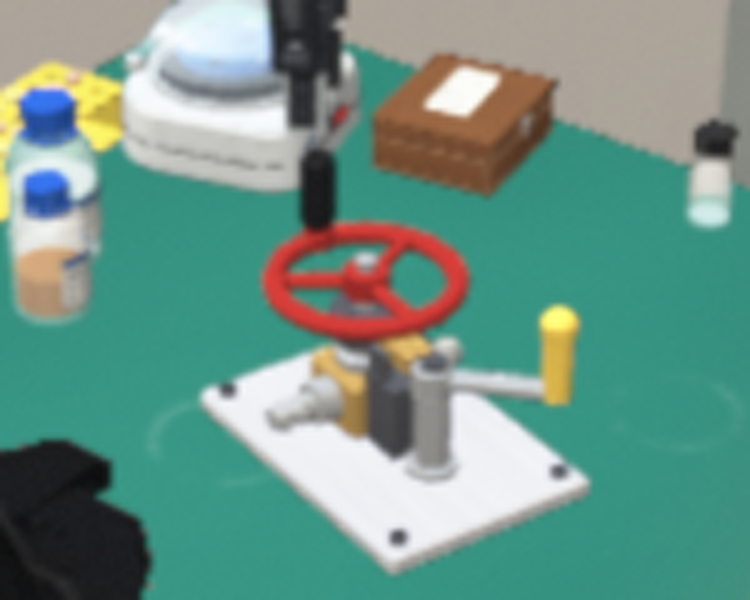

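The gripper is over the handle. I'll correct by 4 mm and go down.

Emit:
apply_moves([
  [0.42, 0.42, 0, 0, 0, 0, 4.5],
  [0.42, 0.42, 2, 0, 0, 0, 4.5],
  [0.42, 0.42, 4.5, 0, 0, 0, 4.5],
  [0.42, 0.42, 6.6, 0, 0, 0, 4.5],
  [0.42, 0.42, 6.6, 0, 0, 0, 4.5],
])

```text
t: 6.62
eef_pos: [0.591, -0.1629, 0.1333]
ee_rot: [[0.476, -0.879, -0.008], [-0.879, -0.476, 0.006], [-0.009, 0.004, -1.0]]
wrist_force: [-0.8, -0.3, -1.3]
opening: 0.0449
```

```bash
python3 -c "
from fit import *
st();print(mv([.595,-.163,.138],-62).tolist())
for c,(r0,r1,c0,c1) in (('scene',(140,260,250,400)),):
    im,d=vision.get_image(c); im=cv2.resize(im[r0:r1,c0:c1,::-1],None,fx=5,fy=5,interpolation=cv2.INTER_CUBIC); cv2.imwrite(f'pics/{c}4z.png',im)
"
```

```text
6.62 pos [ 0.591  -0.1629  0.1333] az -61.57 tilt [-0.0078  0.0056] F [-0.7779 -0.2754 -1.3138] op 0.0449
[0.193, -0.343, -0.47, 0.004, 0.009, 0.008]
```

View pics/scene4z.png

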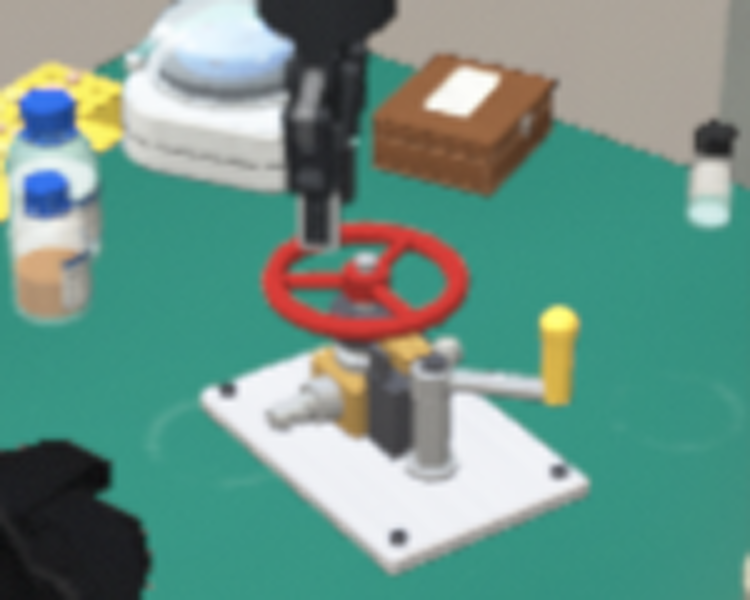

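Emit:
apply_moves([
  [0.2, -0.35, -0.7, 0, 0, 0, 4.5],
  [0.2, -0.35, -0.7, 0, 0, 0, 4.5],
  [0.2, -0.35, -0.7, 0, 0, 0, 0],
  [0.2, -0.35, -0.7, 0, 0, 0, 0],
  [0.2, -0.35, -0.7, 0, 0, 0, 0],
])

```text
t: 7.08
eef_pos: [0.5971, -0.1637, 0.1451]
ee_rot: [[0.476, -0.879, -0.003], [-0.879, -0.476, 0.004], [-0.005, 0.001, -1.0]]
wrist_force: [-2.5, 1.4, 5.8]
opening: 0.0184
```

```bash
python3 -c "
from fit import *
st()"
```

```text
7.08 pos [ 0.5971 -0.1637  0.1451] az -61.57 tilt [-0.003   0.0038] F [-2.5233  1.4149  5.7564] op 0.0184
```

```bash
cat > wh.py <<'E'
from fit import *
import sys,json,os
# args: cx cy R angles(deg, world)
st(); s=state(); P=np.array(s['eef_pos'])
L=json.load(open('log.json')) if os.path.exists('log.json') else []
if not L or L[-1][2]!=s['t']: L.append([P[0],P[1],s['t']]); json.dump(L,open('log.json','w'))
cx,cy,Rr=map(float,sys.argv[1:4])
d=P[:2]-[cx,cy]; u=d/np.hypot(*d); F=np.array(s['wrist_force'])[:2]
print('ang',np.degrees(np.arctan2(d[1],d[0])),'rad',np.hypot(*d),'Frad',F@u,'Ftan',F@[-u[1],u[0]],'Fz',s['wrist_force'][2])
if len(L)>3:
    A=np.array(L)[:,:2]; f=least_squares(lambda p:np.hypot(A[:,0]-p[0],A[:,1]-p[1])-.05,[cx,cy]); print('fit R=.05',f.x,f.fun)
for a in map(float,sys.argv[4:]):
    t=np.radians(a); print(a,np.round(mv([cx+Rr*np.cos(t),cy+Rr*np.sin(t),.142],-61.6),2).tolist())
E
python3 wh.py .549 -.1474 .05 -30 -42 -54 -66 -78
```

```text
7.08 pos [ 0.5971 -0.1637  0.1451] az -61.57 tilt [-0.003   0.0038] F [-2.5233  1.4149  5.7564] op 0.0184
ang -18.719102705475546 rad 0.05075219555317643 Frad -2.8439357808762273 Ftan 0.53024377138084 Fz 5.756420549795986
-30.0 [0.54, 0.83, 0.31, 0.0, 0.0, 0.0]
-42.0 [0.99, 1.78, 0.31, 0.0, 0.0, 0.0]
-54.0 [1.24, 2.79, 0.3, 0.0, 0.0, 0.0]
-66.0 [1.26, 3.84, 0.31, 0.0, 0.0, 0.0]
-78.0 [1.08, 4.87, 0.31, 0.0, 0.0, 0.0]
```

Emit:
apply_moves([
  [0.54, 0.83, 0.1, 0, 0, 0, 0],
  [0.99, 1.78, 0.2, 0, 0, 0, 0],
  [1.24, 2.79, 0.2, 0, 0, 0, 0],
  [1.26, 3.84, 0.2, 0, 0, 0, 0],
  [1.08, 4.87, 0.2, 0, 0, 0, 0],
])

```text
t: 7.5
eef_pos: [0.5599, -0.1951, 0.145]
ee_rot: [[0.476, -0.879, -0.0], [-0.879, -0.476, 0.008], [-0.008, -0.004, -1.0]]
wrist_force: [1.9, 12.2, 8.4]
opening: 0.0182
```

```bash
python3 wh.py .549 -.1474 .05 -90 -102 -114 -126 -138
```

```text
7.5 pos [ 0.5599 -0.1951  0.145 ] az -61.58 tilt [-0.0005  0.0085] F [ 1.9237 12.2138  8.4487] op 0.0182
ang -77.12683162347008 rad 0.048921410037923024 Frad -11.47825275108072 Ftan 4.5965027591427265 Fz 8.448692019483202
-90.0 [-0.31, 1.07, 0.3, -0.0, 0.01, 0.0]
-102.0 [-0.9, 1.93, 0.3, -0.0, 0.01, 0.0]
-114.0 [-1.66, 2.65, 0.3, -0.0, 0.01, 0.0]
-126.0 [-2.55, 3.2, 0.3, -0.0, 0.01, 0.0]
-138.0 [-3.54, 3.55, 0.31, -0.0, 0.01, 0.0]
```

```bash
python3 wh.py .549 -.1457 .05 -90 -102 -114 -126 -138
```

```text
7.5 pos [ 0.5599 -0.1951  0.145 ] az -61.58 tilt [-0.0005  0.0085] F [ 1.9237 12.2138  8.4487] op 0.0182
ang -77.55587249229534 rad 0.050580099694741934 Frad -11.512350042832868 Ftan 4.510423519336619 Fz 8.448692019483202
-90.0 [-0.46, 0.99, 0.3, -0.0, 0.01, 0.0]
-102.0 [-1.05, 1.85, 0.3, -0.0, 0.01, 0.0]
-114.0 [-1.81, 2.57, 0.3, -0.0, 0.01, 0.0]
-126.0 [-2.7, 3.12, 0.3, -0.0, 0.01, 0.0]
-138.0 [-3.69, 3.47, 0.31, -0.0, 0.01, 0.0]
```

Emit:
apply_moves([
  [-0.46, 0.99, 0, 0, 0, 0, 0],
  [-1.05, 1.85, 0, 0, 0, 0, 0],
  [-1.81, 2.57, 0, 0, 0, 0, 0],
  [-2.7, 3.12, 0, 0, 0, 0, 0],
  [-3.69, 3.47, 0, 0, 0, 0, 0],
])

```text
t: 7.92
eef_pos: [0.5124, -0.1789, 0.1452]
ee_rot: [[0.475, -0.88, 0.004], [-0.88, -0.475, 0.009], [-0.006, -0.008, -1.0]]
wrist_force: [9.5, 5.1, -5.2]
opening: 0.0182
```

```bash
python3 wh.py .549 -.1457 .05 -150 -160 -170 -178 -186
```

```text
7.92 pos [ 0.5124 -0.1789  0.1452] az -61.63 tilt [0.0044 0.0091] F [ 9.506   5.0559 -5.1976] op 0.0182
ang -137.78711066925402 rad 0.049364910114027355 Frad -10.437616821220361 Ftan 2.6422511409750804 Fz -5.197569877552235
-150.0 [-1.04, 0.21, 0.32, -0.01, 0.01, -0.0]
-160.0 [-1.91, 0.16, 0.33, -0.01, 0.01, -0.0]
-170.0 [-2.76, -0.04, 0.34, -0.01, 0.01, -0.0]
-178.0 [-3.4, -0.31, 0.34, -0.01, 0.01, -0.0]
-186.0 [-4.0, -0.66, 0.35, -0.01, 0.01, -0.0]
```

```bash
python3 wh.py .550 -.1452 .05 -150 -160 -170 -178 -186
```

```text
7.92 pos [ 0.5124 -0.1789  0.1452] az -61.63 tilt [0.0044 0.0091] F [ 9.506   5.0559 -5.1976] op 0.0182
ang -138.1296447953073 rad 0.05044240861230054 Frad -10.453226501701636 Ftan 2.579804586151618 Fz -5.197569877552235
-150.0 [-1.03, 0.1, 0.32, -0.01, 0.01, -0.0]
-160.0 [-1.9, 0.04, 0.33, -0.01, 0.01, -0.0]
-170.0 [-2.75, -0.16, 0.34, -0.01, 0.01, -0.0]
-178.0 [-3.4, -0.42, 0.34, -0.01, 0.01, -0.0]
-186.0 [-4.0, -0.78, 0.35, -0.01, 0.01, -0.0]
```

Emit:
apply_moves([
  [-1.03, 0.1, 0, 0, 0, 0, 0],
  [-1.9, 0.04, 0, 0, 0, 0, 0],
  [-2.75, -0.16, 0, 0, 0, 0, 0],
  [-3.4, -0.42, 0, 0, 0, 0, 0],
  [-4.0, -0.78, 0, 0, 0, 0, 0],
])

```text
t: 8.33
eef_pos: [0.5003, -0.1409, 0.1453]
ee_rot: [[0.475, -0.88, 0.006], [-0.88, -0.475, 0.006], [-0.002, -0.008, -1.0]]
wrist_force: [5.4, -3.9, -6.2]
opening: 0.0182
```

```bash
python3 wh.py .550 -.1452 .05 -190 -194 -198 -202 -206
```

```text
8.33 pos [ 0.5003 -0.1409  0.1453] az -61.64 tilt [0.0061 0.0058] F [ 5.3967 -3.9046 -6.199 ] op 0.0182
ang 175.02483730241755 rad 0.04992422314375939 Frad -5.715037034957964 Ftan 3.4218655836551672 Fz -6.198997988561401
fit R=.05 [ 0.5501 -0.1461] [ 0.0001 -0.     -0.      0.0001]
-190.0 [-0.36, -0.25, 0.33, -0.01, 0.0, -0.0]
-194.0 [-0.62, -0.47, 0.33, -0.01, 0.0, -0.0]
-198.0 [-0.87, -0.72, 0.33, -0.01, 0.0, -0.0]
-202.0 [-1.11, -0.98, 0.34, -0.01, 0.0, -0.0]
-206.0 [-1.32, -1.25, 0.34, -0.01, 0.0, -0.0]
```

Emit:
apply_moves([
  [-0.36, -0.25, 0, 0, 0, 0, 0],
  [-0.62, -0.47, 0, 0, 0, 0, 0],
  [-0.87, -0.72, 0, 0, 0, 0, 0],
  [-1.11, -0.98, 0, 0, 0, 0, 0],
  [-1.32, -1.25, 0, 0, 0, 0, 0],
])

```text
t: 8.75
eef_pos: [0.5029, -0.1293, 0.1452]
ee_rot: [[0.476, -0.88, -0.0], [-0.879, -0.476, -0.01], [0.009, 0.005, -1.0]]
wrist_force: [-9.2, -31.1, -3.3]
opening: 0.0182
```

```bash
python3 wh.py .550 -.1458 .05 -200 -206 -210
```

```text
8.75 pos [ 0.5029 -0.1293  0.1452] az -61.58 tilt [-0.     -0.0104] F [ -9.2454 -31.0549  -3.2712] op 0.0182
ang 160.71267128563318 rad 0.049912700308460636 Frad -1.5311367607576338 Ftan 32.365766798413894 Fz -3.2711989622432123
fit R=.05 [ 0.5501 -0.146 ] [ 0.0002  0.     -0.      0.0001  0.0001]
-200.0 [-0.05, -0.04, 0.32, 0.0, -0.01, 0.0]
-206.0 [-0.38, -0.45, 0.31, 0.0, -0.01, 0.0]
-210.0 [-0.57, -0.74, 0.31, 0.0, -0.01, 0.0]
```

It's on the hard stop, with a tangential reaction of 32 N at 160.7°; I predicted 162.4°. I'll relax the push to read the stop angle.

Emit:
apply_moves([
  [0, 0, 0, 0, 0, 0, 0],
  [0, 0, 0, 0, 0, 0, 0],
  [0, 0, 0, 0, 0, 0, 0],
])

```text
t: 9.0
eef_pos: [0.5026, -0.13, 0.1452]
ee_rot: [[0.476, -0.88, -0.001], [-0.88, -0.475, -0.012], [0.01, 0.006, -1.0]]
wrist_force: [0.8, -5.7, -2.7]
opening: 0.0183
```

```bash
python3 wh.py .550 -.146 .05 162 150 138 126 114 102
python3 -c "
from fit import *
im,d=vision.get_image('scene'); r0,r1,c0,c1=140,260,250,400; im=cv2.resize(im[r0:r1,c0:c1,::-1],None,fx=5,fy=5,interpolation=cv2.INTER_CUBIC); cv2.imwrite(f'pics/stop.png',im)
"
```

```text
9.0 pos [ 0.5026 -0.13    0.1452] az -61.6 tilt [-0.0007 -0.0117] F [ 0.772  -5.6528 -2.675 ] op 0.0183
ang 161.4046683372594 rad 0.050046070817102085 Frad -2.534235848470859 Ftan 5.111515366005566 Fz -2.675006427133931
fit R=.05 [ 0.5501 -0.146 ] [ 0.0002  0.     -0.0001  0.0001  0.0001  0.0001]
162.0 [0.04, 0.03, 0.32, 0.01, -0.01, -0.0]
150.0 [-0.6, -0.8, 0.31, 0.01, -0.01, -0.0]
138.0 [-1.05, -1.74, 0.3, 0.01, -0.01, -0.0]
126.0 [-1.3, -2.75, 0.29, 0.01, -0.01, -0.0]
114.0 [-1.33, -3.8, 0.28, 0.01, -0.01, -0.0]
102.0 [-1.14, -4.83, 0.28, 0.01, -0.01, -0.0]
```

View pics/stop.png

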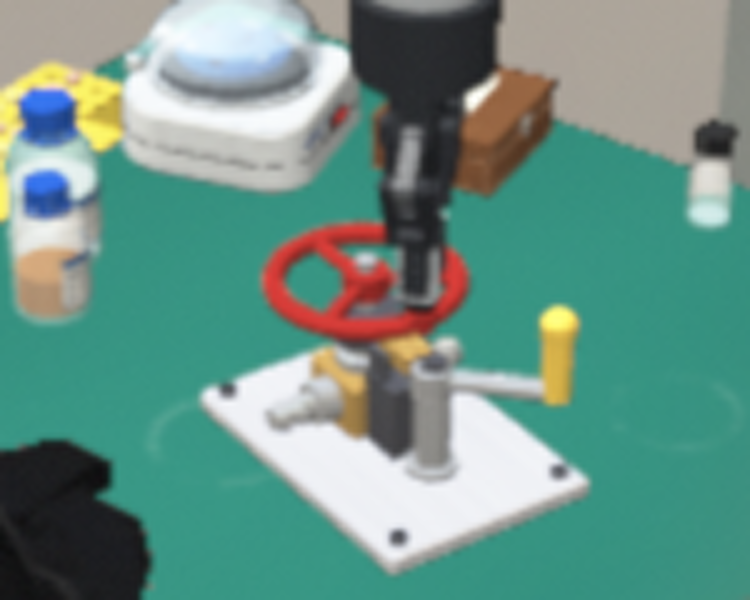

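The wheel is shut at a TCP angle of about 161.4°. Next I'll back off 720° counterclockwise in steps of 72° per call.

```bash
sed -i 's/,\.142\]/,.145]/' wh.py; cat > n.sh <<'E'
# next target k (call number 1..10)
python3 wh.py .5501 -.146 .05 $(python3 -c "
k=$1
print(*[round(161.4+72*(k-1)+14.4*i,1) for i in range(1,6)])")
E
bash n.sh 1
```

```text
9.05 pos [ 0.5026 -0.13    0.1452] az -61.59 tilt [-0.0007 -0.0119] F [ 1.0716 -5.4587 -2.2794] op 0.0184
ang 161.41452586393908 rad 0.05012082214727583 Frad -2.755492751151429 Ftan 4.832509970093926 Fz -2.279367872453899
fit R=.05 [ 0.5501 -0.146 ] [ 0.0002  0.     -0.0001  0.0001  0.      0.0001  0.0001]
175.8 [0.97, 0.79, 0.04, 0.01, -0.01, 0.0]
190.2 [2.1, 1.33, 0.05, 0.01, -0.01, 0.0]
204.6 [3.33, 1.57, 0.06, 0.01, -0.01, 0.0]
219.0 [4.58, 1.5, 0.08, 0.01, -0.01, 0.0]
233.4 [5.78, 1.11, 0.09, 0.01, -0.01, 0.0]
```

Emit:
apply_moves([
  [0.97, 0.79, 0, 0.01, -0.01, 0, 0],
  [2.1, 1.33, 0, 0.01, -0.01, 0, 0],
  [3.33, 1.57, 0, 0.01, -0.01, 0, 0],
  [4.58, 1.5, 0, 0.01, -0.01, 0, 0],
  [5.78, 1.11, 0, 0.01, -0.01, 0, 0],
])

```text
t: 9.47
eef_pos: [0.52, -0.1857, 0.1452]
ee_rot: [[0.475, -0.88, 0.001], [-0.88, -0.475, 0.005], [-0.004, -0.004, -1.0]]
wrist_force: [1.4, 8.3, -2.3]
opening: 0.0179
```

```bash
bash n.sh 2
```

```text
9.47 pos [ 0.52   -0.1857  0.1452] az -61.64 tilt [0.0013 0.0054] F [ 1.4212  8.3373 -2.3025] op 0.0179
ang -127.16191083049371 rad 0.04982748136489251 Frad -7.502826421647207 Ftan -3.903703237250775 Fz -2.302486222575558
fit R=.05 [ 0.5501 -0.1459] [ 0.0002  0.0001  0.      0.0001  0.      0.0001  0.0001 -0.0001]
247.8 [1.11, -0.67, 0.01, -0.0, 0.0, -0.0]
262.2 [1.97, -1.58, 0.01, -0.0, 0.0, -0.0]
276.6 [2.58, -2.68, 0.02, -0.0, 0.0, -0.0]
291.0 [2.89, -3.89, 0.02, -0.0, 0.0, -0.0]
305.4 [2.9, -5.15, 0.02, -0.0, 0.0, -0.0]
```

Emit:
apply_moves([
  [1.11, -0.67, 0, 0, 0, 0, 0],
  [1.97, -1.58, 0, 0, 0, 0, 0],
  [2.58, -2.68, 0, 0, 0, 0, 0],
  [2.89, -3.89, 0, 0, 0, 0, 0],
  [2.9, -5.15, 0, 0, 0, 0, 0],
])

```text
t: 9.88
eef_pos: [0.5785, -0.1872, 0.1451]
ee_rot: [[0.475, -0.88, -0.004], [-0.88, -0.475, 0.006], [-0.007, 0.0, -1.0]]
wrist_force: [-6.7, 4.2, 4.6]
opening: 0.0181
```

```bash
bash n.sh 3
```

```text
9.88 pos [ 0.5785 -0.1872  0.1451] az -61.66 tilt [-0.0039  0.0063] F [-6.6601  4.2309  4.6316] op 0.0181
ang -55.387442405929924 rad 0.050045722400645115 Frad -7.265168588901566 Ftan -3.0780381612749563 Fz 4.631621911088415
fit R=.05 [ 0.5501 -0.146 ] [ 0.0002  0.0001 -0.      0.0001  0.0001  0.0001  0.0001 -0.0002  0.0001]
319.8 [-0.32, -1.28, 0.01, 0.0, 0.01, -0.0]
334.2 [-0.92, -2.38, 0.02, 0.0, 0.01, -0.0]
348.6 [-1.78, -3.3, 0.02, 0.0, 0.01, -0.0]
363.0 [-2.84, -3.97, 0.03, 0.0, 0.01, -0.0]
377.4 [-4.03, -4.36, 0.04, 0.0, 0.01, -0.0]
```

Emit:
apply_moves([
  [-0.32, -1.28, 0, 0, 0, 0, 0],
  [-0.92, -2.38, 0, 0, 0, 0, 0],
  [-1.78, -3.3, 0, 0, 0, 0, 0],
  [-2.84, -3.97, 0, 0, 0, 0, 0],
  [-4.03, -4.36, 0, 0, 0, 0, 0],
])

```text
t: 10.3
eef_pos: [0.5982, -0.1308, 0.1452]
ee_rot: [[0.475, -0.88, -0.003], [-0.88, -0.475, 0.005], [-0.005, 0.0, -1.0]]
wrist_force: [-2.2, -3.6, -0.6]
opening: 0.018
```

```bash
bash n.sh 4
```

```text
10.3 pos [ 0.5982 -0.1308  0.1452] az -61.67 tilt [-0.0029  0.0046] F [-2.201  -3.6129 -0.5885] op 0.018
ang 17.469243963609465 rad 0.0504739113074503 Frad -3.1840726217338937 Ftan -2.785547565944577 Fz -0.5884915465374493
fit R=.05 [ 0.5502 -0.1459] [ 0.0002  0.0001  0.0001  0.0002  0.0001  0.0002  0.0002 -0.0001  0.0001
  0.0004]
391.8 [-1.25, -0.03, 0.03, 0.0, 0.0, -0.0]
406.2 [-2.48, 0.2, 0.03, 0.0, 0.0, -0.0]
420.6 [-3.62, 0.73, 0.04, 0.0, 0.0, -0.0]
435.0 [-4.59, 1.53, 0.04, 0.0, 0.0, -0.0]
449.4 [-5.33, 2.54, 0.05, 0.0, 0.0, -0.0]
```

Emit:
apply_moves([
  [-1.25, -0.03, 0, 0, 0, 0, 0],
  [-2.48, 0.2, 0, 0, 0, 0, 0],
  [-3.62, 0.73, 0, 0, 0, 0, 0],
  [-4.59, 1.53, 0, 0, 0, 0, 0],
  [-5.33, 2.54, 0, 0, 0, 0, 0],
])

```text
t: 10.72
eef_pos: [0.5499, -0.0953, 0.1453]
ee_rot: [[0.475, -0.88, -0.001], [-0.88, -0.475, 0.003], [-0.003, -0.001, -1.0]]
wrist_force: [3.3, -8.0, -4.4]
opening: 0.0184
```

```bash
bash n.sh 5
```

```text
10.72 pos [ 0.5499 -0.0953  0.1453] az -61.61 tilt [-0.0009  0.0028] F [ 3.2859 -8.0374 -4.4115] op 0.0184
ang 90.19343503596808 rad 0.05067162236628081 Frad -8.048447478245471 Ftan -3.2587585436446593 Fz -4.4114736863545625
fit R=.05 [ 0.5502 -0.1458] [0.0002 0.0003 0.0002 0.0002 0.0001 0.0001 0.0001 0.0001 0.0002 0.0003
 0.0004]
463.8 [-0.37, 1.14, 0.03, -0.0, 0.0, -0.0]
478.2 [-0.53, 2.38, 0.03, -0.0, 0.0, -0.0]
492.6 [-0.38, 3.62, 0.03, -0.0, 0.0, -0.0]
507.0 [0.08, 4.79, 0.02, -0.0, 0.0, -0.0]
521.4 [0.81, 5.8, 0.02, -0.0, 0.0, -0.0]
```

Emit:
apply_moves([
  [-0.37, 1.14, 0, 0, 0, 0, 0],
  [-0.53, 2.38, 0, 0, 0, 0, 0],
  [-0.38, 3.62, 0, 0, 0, 0, 0],
  [0.08, 4.79, 0, 0, 0, 0, 0],
  [0.81, 5.8, 0, 0, 0, 0, 0],
])

```text
t: 11.13
eef_pos: [0.5029, -0.1286, 0.1452]
ee_rot: [[0.476, -0.88, 0.004], [-0.88, -0.476, 0.005], [-0.002, -0.006, -1.0]]
wrist_force: [9.6, 0.5, -7.3]
opening: 0.0178
```

```bash
bash n.sh 6
```

```text
11.13 pos [ 0.5029 -0.1286  0.1452] az -61.59 tilt [0.0045 0.0047] F [ 9.5721  0.459  -7.2906] op 0.0178
ang 159.7422088863813 rad 0.05027356082606152 Frad -8.821106526681456 Ftan -3.7449445525533998 Fz -7.290583779067735
fit R=.05 [ 0.5501 -0.1458] [0.0002 0.0003 0.0002 0.0001 0.     0.0001 0.0001 0.     0.0002 0.0004
 0.0004 0.0002]
535.8 [1.08, 0.89, 0.02, -0.01, 0.0, 0.0]
550.2 [2.21, 1.43, 0.01, -0.01, 0.0, 0.0]
564.6 [3.44, 1.67, 0.01, -0.01, 0.0, 0.0]
579.0 [4.69, 1.6, 0.0, -0.01, 0.0, 0.0]
593.4 [5.89, 1.21, 0.0, -0.01, 0.0, 0.0]
```

One turn is done. Starting the second.

Emit:
apply_moves([
  [1.08, 0.89, 0, 0, 0, 0, 0],
  [2.21, 1.43, 0, 0, 0, 0, 0],
  [3.44, 1.67, 0, 0, 0, 0, 0],
  [4.69, 1.6, 0, 0, 0, 0, 0],
  [5.89, 1.21, 0, 0, 0, 0, 0],
])

```text
t: 11.55
eef_pos: [0.5202, -0.1858, 0.1451]
ee_rot: [[0.476, -0.88, 0.003], [-0.88, -0.476, 0.007], [-0.004, -0.006, -1.0]]
wrist_force: [0.2, 7.0, 1.3]
opening: 0.0183
```

```bash
bash n.sh 7
```

```text
11.55 pos [ 0.5202 -0.1858  0.1451] az -61.6 tilt [0.0035 0.007 ] F [0.2231 7.0143 1.2658] op 0.0183
ang -126.91834685673118 rad 0.04982454950212801 Frad -5.741867186468027 Ftan -4.034915573248287 Fz 1.2657713973453206
fit R=.05 [ 0.5501 -0.1458] [0.0002 0.0003 0.0002 0.0001 0.     0.0001 0.0001 0.     0.0002 0.0004
 0.0004 0.0002 0.    ]
607.8 [1.09, -0.66, 0.01, -0.01, 0.0, -0.0]
622.2 [1.95, -1.57, 0.01, -0.01, 0.0, -0.0]
636.6 [2.56, -2.67, 0.02, -0.01, 0.0, -0.0]
651.0 [2.88, -3.88, 0.02, -0.01, 0.0, -0.0]
665.4 [2.88, -5.14, 0.03, -0.01, 0.0, -0.0]
```

Emit:
apply_moves([
  [1.09, -0.66, 0, 0, 0, 0, 0],
  [1.95, -1.57, 0, 0, 0, 0, 0],
  [2.56, -2.67, 0, 0, 0, 0, 0],
  [2.88, -3.88, 0, 0, 0, 0, 0],
  [2.88, -5.14, 0, 0, 0, 0, 0],
])

```text
t: 11.97
eef_pos: [0.5788, -0.187, 0.1451]
ee_rot: [[0.475, -0.88, -0.001], [-0.88, -0.475, 0.007], [-0.007, -0.003, -1.0]]
wrist_force: [-6.4, 2.8, 4.3]
opening: 0.0182
```

```bash
bash n.sh 8
```

```text
11.97 pos [ 0.5788 -0.187   0.1451] az -61.63 tilt [-0.0006  0.0075] F [-6.4271  2.8152  4.3272] op 0.0182
ang -54.952687706744804 rad 0.0500232435689233 Frad -5.995537680674497 Ftan -3.645087998416691 Fz 4.327235790845756
fit R=.05 [ 0.5502 -0.1458] [0.0002 0.0003 0.0002 0.0001 0.0001 0.0001 0.0001 0.     0.0002 0.0004
 0.0005 0.0003 0.     0.0002]
679.8 [-0.31, -1.25, 0.02, -0.0, 0.01, -0.0]
694.2 [-0.91, -2.35, 0.03, -0.0, 0.01, -0.0]
708.6 [-1.77, -3.26, 0.04, -0.0, 0.01, -0.0]
723.0 [-2.83, -3.94, 0.04, -0.0, 0.01, -0.0]
737.4 [-4.02, -4.33, 0.05, -0.0, 0.01, -0.0]
```

Emit:
apply_moves([
  [-0.31, -1.25, 0, 0, 0, 0, 0],
  [-0.91, -2.35, 0, 0, 0, 0, 0],
  [-1.77, -3.26, 0, 0, 0, 0, 0],
  [-2.83, -3.94, 0, 0, 0, 0, 0],
  [-4.02, -4.33, 0, 0, 0, 0, 0],
])

```text
t: 12.38
eef_pos: [0.5982, -0.1307, 0.1452]
ee_rot: [[0.475, -0.88, -0.0], [-0.88, -0.475, 0.006], [-0.005, -0.003, -1.0]]
wrist_force: [-2.3, -4.4, -0.6]
opening: 0.0182
```

```bash
bash n.sh 9
```

```text
12.38 pos [ 0.5982 -0.1307  0.1452] az -61.63 tilt [-0.0001  0.0058] F [-2.2917 -4.3823 -0.6114] op 0.0182
ang 17.62655691714986 rad 0.05041892227277454 Frad -3.511068754226303 Ftan -3.4825821222753026 Fz -0.6114466688809442
fit R=.05 [ 0.5502 -0.1458] [0.0002 0.0003 0.0002 0.0002 0.0001 0.0002 0.0001 0.0001 0.0002 0.0003
 0.0004 0.0003 0.0001 0.0002 0.0003]
751.8 [-1.24, -0.04, 0.02, -0.0, 0.0, -0.0]
766.2 [-2.47, 0.19, 0.03, -0.0, 0.0, -0.0]
780.6 [-3.61, 0.72, 0.04, -0.0, 0.0, -0.0]
795.0 [-4.57, 1.52, 0.04, -0.0, 0.0, -0.0]
809.4 [-5.31, 2.53, 0.04, -0.0, 0.0, -0.0]
```

Emit:
apply_moves([
  [-1.24, -0.04, 0, 0, 0, 0, 0],
  [-2.47, 0.19, 0, 0, 0, 0, 0],
  [-3.61, 0.72, 0, 0, 0, 0, 0],
  [-4.57, 1.52, 0, 0, 0, 0, 0],
  [-5.31, 2.53, 0, 0, 0, 0, 0],
])

```text
t: 12.8
eef_pos: [0.5502, -0.0954, 0.1452]
ee_rot: [[0.476, -0.879, 0.003], [-0.879, -0.476, 0.004], [-0.002, -0.004, -1.0]]
wrist_force: [3.1, -7.9, -4.0]
opening: 0.0182
```

```bash
python3 wh.py .5501 -.146 .05 103 117 131 143 152
```

```text
12.8 pos [ 0.5502 -0.0954  0.1452] az -61.57 tilt [0.0026 0.0042] F [ 3.0848 -7.9079 -4.0472] op 0.0182
ang 89.84589916192874 rad 0.0506309267127881 Frad -7.899540959727271 Ftan -3.106101699004245 Fz -4.047233744140005
fit R=.05 [ 0.5502 -0.1457] [0.0002 0.0003 0.0002 0.0002 0.0001 0.0001 0.0001 0.0001 0.0002 0.0003
 0.0004 0.0003 0.0001 0.0002 0.0002 0.0003]
103.0 [-0.37, 1.09, 0.02, -0.0, 0.0, 0.0]
117.0 [-0.55, 2.3, 0.02, -0.0, 0.0, 0.0]
131.0 [-0.43, 3.51, 0.01, -0.0, 0.0, 0.0]
143.0 [-0.1, 4.5, 0.0, -0.0, 0.0, 0.0]
152.0 [0.28, 5.19, 0.0, -0.0, 0.0, 0.0]
```

Emit:
apply_moves([
  [-0.37, 1.09, 0, 0, 0, 0, 0],
  [-0.55, 2.3, 0, 0, 0, 0, 0],
  [-0.43, 3.51, 0, 0, 0, 0, 0],
  [-0.1, 4.5, 0, 0, 0, 0, 0],
  [0.28, 5.19, 0, 0, 0, 0, 0],
])

```text
t: 13.22
eef_pos: [0.5062, -0.1215, 0.1452]
ee_rot: [[0.476, -0.879, 0.008], [-0.88, -0.476, 0.006], [-0.001, -0.01, -1.0]]
wrist_force: [7.0, -0.0, -5.7]
opening: 0.0181
```

```bash
python3 wh.py .5501 -.146 .05 156 159 161.4 161.4
```

```text
13.22 pos [ 0.5062 -0.1215  0.1452] az -61.58 tilt [0.008  0.0055] F [ 6.9669 -0.0143 -5.6889] op 0.0181
ang 150.85614488598753 rad 0.05031681435592692 Frad -6.091824423880817 Ftan -3.3804528155456506 Fz -5.688852520432147
fit R=.05 [ 0.5502 -0.1457] [0.0002 0.0003 0.0002 0.0001 0.     0.0001 0.0001 0.0001 0.0003 0.0003
 0.0004 0.0002 0.0001 0.0002 0.0003 0.0003 0.0002]
156.0 [0.28, 0.35, 0.02, -0.01, 0.0, 0.0]
159.0 [0.45, 0.55, 0.01, -0.01, 0.0, 0.0]
161.4 [0.59, 0.71, 0.01, -0.01, 0.0, 0.0]
161.4 [0.59, 0.71, 0.01, -0.01, 0.0, 0.0]
```

Emit:
apply_moves([
  [0.28, 0.35, 0, -0.01, 0, 0, 0],
  [0.45, 0.55, 0, -0.01, 0, 0, 0],
  [0.6, 0.71, 0, -0.01, 0, 0, 0],
  [0.6, 0.71, 0, -0.01, 0, 0, 0],
  [0.6, 0.71, 0, -0.01, 0, 0, 0],
])

```text
t: 13.63
eef_pos: [0.5029, -0.1292, 0.1452]
ee_rot: [[0.476, -0.879, 0.001], [-0.879, -0.476, 0.002], [-0.001, -0.002, -1.0]]
wrist_force: [4.7, 1.2, -2.3]
opening: 0.0182
```

```bash
python3 wh.py .5501 -.146 .05 161.4 161.6 162
```

```text
13.63 pos [ 0.5029 -0.1292  0.1452] az -61.58 tilt [0.0008 0.002 ] F [ 4.6748  1.2367 -2.2702] op 0.0182
ang 160.40059694532795 rad 0.05006606038850657 Frad -3.989090772237039 Ftan -2.733175970085485 Fz -2.2702365167208653
fit R=.05 [ 0.5502 -0.1457] [0.0002 0.0003 0.0002 0.0001 0.     0.0001 0.0001 0.0001 0.0003 0.0003
 0.0004 0.0002 0.0001 0.0002 0.0003 0.0003 0.0002 0.    ]
161.4 [0.06, 0.06, 0.02, -0.0, 0.0, 0.0]
161.6 [0.08, 0.07, 0.02, -0.0, 0.0, 0.0]
162.0 [0.1, 0.1, 0.02, -0.0, 0.0, 0.0]
```

Emit:
apply_moves([
  [0.1, 0.11, 0, 0, 0, 0, 0],
  [0.1, 0.11, 0, 0, 0, 0, 0],
  [0.1, 0.11, 0, 0, 0, 0, 0],
  [0.1, 0.11, 0, 0, 0, 0, 0],
  [0.1, 0.11, 0, 0, 0, 0, 0],
])

```text
t: 14.05
eef_pos: [0.5025, -0.1305, 0.1452]
ee_rot: [[0.476, -0.879, 0.001], [-0.879, -0.476, 0.002], [-0.002, -0.002, -1.0]]
wrist_force: [4.8, 0.9, -2.4]
opening: 0.0181
```

```bash
python3 wh.py .5501 -.146 .05 161.4
python3 -c "
from fit import *
im,d=vision.get_image('scene'); cv2.imwrite('pics/endfull.png',im[:,:,::-1].copy()); r0,r1,c0,c1=140,260,250,400; im=cv2.resize(im[r0:r1,c0:c1,::-1],None,fx=5,fy=5,interpolation=cv2.INTER_CUBIC); cv2.imwrite(f'pics/end.png',im)
im,d=snap('top','endtop.png')
st()"
```

```text
14.05 pos [ 0.5025 -0.1305  0.1452] az -61.57 tilt [0.0009 0.0022] F [ 4.7578  0.8553 -2.4363] op 0.0181
ang 161.9592276805403 rad 0.05006622336763455 Frad -4.25896322814253 Ftan -2.2867363240778187 Fz -2.4363182387271287
fit R=.05 [ 0.5502 -0.1457] [0.0002 0.0003 0.0002 0.0001 0.     0.0001 0.0001 0.0001 0.0003 0.0003
 0.0004 0.0002 0.0001 0.0002 0.0003 0.0003 0.0002 0.     0.    ]
161.4 [-0.03, -0.04, 0.02, -0.0, 0.0, 0.0]
14.15 pos [ 0.5025 -0.1306  0.1452] az -61.58 tilt [0.0008 0.0021] F [ 4.3298  1.6291 -2.7943] op 0.0182
```

View pics/end.png

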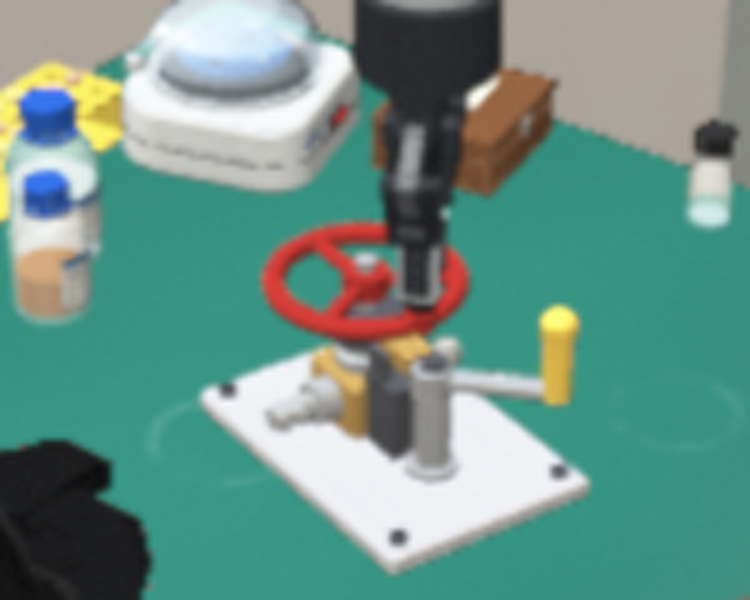

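View pics/endfull.png

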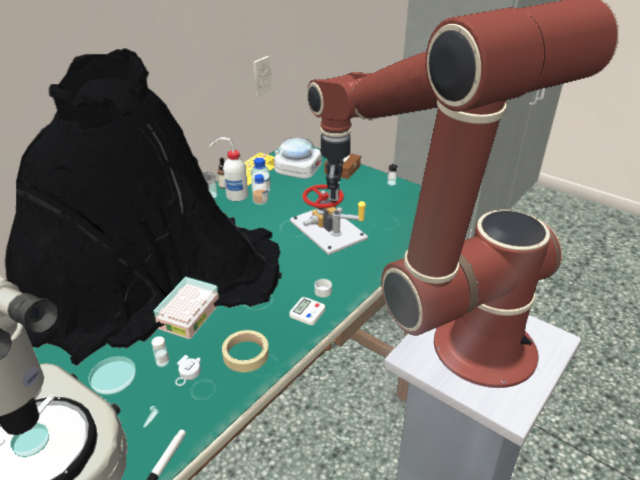

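```bash
python3 -c "
from fit import *
print(job.finish_job()); st()"
```

```text
the job is handed in; nothing more can be done
None
the job is handed in; nothing more can be done
```

The valve is re-zeroed and I handed the job in at about 14 s, with the gripper still holding the black handle.

- **Lever:** I swung the yellow-handled lever counterclockwise to its end stop. It read about 1.58 rad there, with a reaction of about 20 N. The last picture still shows it in the free position.
- **Shutting the wheel:** I turned the wheel clockwise about 180° until it hit the hard stop. The reaction was 32 N. After easing the push to about 5 N, the handle angle read 161.4°, against 162.4° predicted from the camera fit.
- **Backing off:** I turned it counterclockwise two full turns, and the handle angle now reads 162.0°. That is about 0.6° past exactly two turns by the gripper's position. Roughly 0.2° of that is probably flex in the grip, and I did not correct the rest.
- **Last checks:** The finger opening was 18 mm, so the handle is still gripped. The wrist force was about 5 N. In the last scene picture I saw nothing else on the bench moved, but I judged that by eye and did not measure it.
- **Forces on the way:** While I was swinging the lever, the wrist force reached about 24 N at most between moves. My first estimate of the pivot was a few millimetres off, and I corrected for it.

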